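# Back off a knurled thumbwheel and push the ring mould out of its clamp

### The job

Free the ring mould from the little bench clamp without gripping or lifting anything: first loosen the clamp's knurled thumbwheel by two full turns, rolling a shut fingertip across the top of its rim from the far side towards the robot, stroke after stroke. Then push the mould with a fingertip along the guide bar, away from the robot, until it rests against the stop bar at the far end. Leave the mould flat on the bed, the wheel at two turns, and the pot, beaker, stopper and timer where they stand.

Things in the scene. Friction and masses are not known exactly. Their poses are not given: they have to be found in the camera images.
- clamp: Fixed bench clamp, turned by up to 0.35 rad. Origin on the worktop, z up; its +x points away from the robot, to the stop bar, its +y to the guide bar at its left. Grey bed plate, top 10 mm above the worktop, x -80 to 105 mm, y -104 to 63 mm. The mould stands on it, held between guide bar and jaw. The bed is lightly oiled: the mould slides on it at about 1 to 2 N.
- guide_bar (a point): Fixed aluminium bar along the whole left (+y) side of the bed, the clamp's flat jaw: 16 mm thick, top 39 mm above the worktop. The point is on the top edge of its inner face, beside the clamped mould; the mould slides along this face (clamp y = +46 mm).
- stop_bar (a point): Fixed aluminium bar across the far (+x) end of the bed, 9 mm thick, top 35 mm above the worktop. The point is on the middle of the top edge of the face that looks at the mould (clamp x = +96 mm).
- jaw_mid (a point): Middle of the top of the sliding jaw, aluminium, 66 mm along x, 14 mm thick, top 37 mm above the worktop. Its two upright nose pins, 24 mm either side of this point in x and 12 mm on towards the mould, press the mould to the guide. When tight they hook round the mould and block it along x; they let it pass after about 1.4 turns of the wheel.
- nut_block (a point): Middle of the top of the fixed dark nut block that carries the screw between jaw and wheel: 44 mm along x, 16 mm along y, top 44 mm above the worktop (10 mm below the top of the wheel). The wheel's inner face is about 9 mm clear of it when tight.
- wheel_centre (a point): Centre of the knurled steel thumbwheel, at the clamp's right (-y): 40 mm in diameter, 18 mm wide, on a level axis along the clamp's y, 34 mm above the worktop, so the top of the rim is at 54 mm; clamp x = -30, y = -117 mm when tight. The point's axes are the clamp's and do not turn. Wheel, screw and jaw move together to -y by 5 mm a turn, and stay where left.
- wheel (a joint): Turn of the thumbwheel, rad: 0 tight (the start), growing as it loosens, when the rim's top moves to the clamp's -x, towards the robot. Two full turns: 12.57; limit 22. Takes about 0.03 N m (1.5 N at the rim); a fingertip pressed on the rim with 3 N or more turns it by friction. A black index line across rim and outer face points up when tight and after each full turn.
- mould: The ring mould: light grey marbled cylinder filled to the top, 91 mm in diameter, 40 mm high, 0.4 kg, loose, standing on the bed in the clamp. Origin at the centre of its underside, 10 mm above the worktop; z up.
- home (a point): Where the centre of the mould's underside is when clamped: clamp x = -30 mm, y = 0, on the bed.
- bay (a point): Where the centre of the mould's underside is when it rests against the stop bar: clamp x = +50 mm, y = 0, on the bed. So the push is 80 mm long.
- pot: Bystander: white plastic sample pot with a lid, 54 mm in diameter, 57 mm high, on the worktop left of the clamp. Origin at the centre of its underside.
- beaker: Bystander: small white beaker, 55 mm in diameter, 68 mm high, on the worktop right of the clamp. Origin at the centre of its underside.
- bung: Bystander: rubber stopper, 36 mm in diameter, 30 mm high, on the worktop on the robot's side of the clamp. Origin at the centre of its underside.
- bench_timer: Bystander: flat white timer, 62 by 66 mm, 19 mm high, on the worktop on the robot's side of the clamp. Origin at the centre of its underside.

How it is judged:
On the way:
1. the thumbwheel is loosened by two turns (within 0.2 turn) while the mould still stands in the clamp, within 10 mm of its place (value of joint wheel between 11.3 and 13.8 rad and horizontal distance between mould and home below 0.01 m), for 0.2 s.
At the end, for the whole second after the job is handed in: The thumbwheel stands at two turns from tight, within 0.2 turn (11.3 to 13.8 rad); the mould lies flat and at rest on the bed, within 5 mm of the stop bar and within 20 mm of its place there (value of joint wheel between 11.3 and 13.8 rad and horizontal distance between mould and bay below 0.02 m and x of mould in the frame of clamp above 0.045 m and z of mould in the frame of clamp below 0.013 m and angle between mould's own z axis and vertical below 0.05 rad and linear speed of mould below 0.01 m/s); the robot touches nothing.
It fails at once if the mould is lifted more than 6 mm off the bed or tipped by more than 0.2 rad (z of mould in the frame of clamp above 0.016 m or angle between mould's own z axis and vertical above 0.2 rad).
It fails at once if the sample pot is moved by more than 20 mm (distance of pot from where it was at the start of the episode above 0.02 m).
It fails at once if the beaker is moved by more than 20 mm (distance of beaker from where it was at the start of the episode above 0.02 m).
It fails at once if the stopper is moved by more than 20 mm (distance of bung from where it was at the start of the episode above 0.02 m).
It fails at once if the timer is moved by more than 20 mm (distance of bench_timer from where it was at the start of the episode above 0.02 m).
It also fails if it takes over 64 s, if anything falls off the work surface, if the arm or the gripper's body presses on something with over 40 N, if the wrist force passes 120 N, or if a joint passes its speed limit or range.

### The arm

A 7-joint arm with a two-finger parallel gripper is mounted at the origin on a cart in front of the work surface, level with it; the furniture and walls round the work are solid. World frame = base frame: x ahead of the robot, y to its left, z up, the work surface at z = 0. Lengths are in m, angles in rad, forces in N, time in s.
With the tool pointing down it reaches from about 0.425 to 0.925 m from the base axis. Payload 6.8 kg.
Tool frame: the origin (TCP) lies between the finger pads; the fingertips stand 25 mm ahead of it and the grasp point (between the pads) lies 6 mm ahead of it (manip.tip_reach is the distance from the TCP to the fingertips, in m); z points along the fingers, y is the direction in which the jaws open and shut (so a half turn about z gives the same grasp; the last joint's range is limited). The gripper opens to 88 mm and grips with 3 to 60 N. Pads are 20 mm wide; open, the fingers measure 115 mm over their backs; the gripper's body (75 mm by 178 mm) begins 61 mm behind the grasp point.
Start: joints at [-1.419, 0.477, 0.022, 1.555, -0.011, 1.109, -0.083], TCP at [0.173, 0.652, 0.248] pointing down, gripper open.
Joint ranges: [-2.96, 2.96], [-0.34, 2.1], [-1.41, 1.46], [0.24, 2.44], [-1.37, 4.51], [0.17, 1.92], [-2.96, 2.96]. Speed limits (rad/s): [2.39, 2.39, 3.14, 3.14, 3.14, 3.14, 3.14].

### API

Orientations are given as [roll, pitch, yaw] about the fixed x, y, z axes, in that order (R = Rz(yaw) Ry(pitch) Rx(roll)).
In Python, from rig import manip gives the robot as it stands. The module is installed in compiled form; this text tells all that it offers.
- The arm moves only by the shell command python3 -m handwheel 'ROWS'. ROWS is a JSON object of lists of equal length, an entry for each row: "slide": the shift along the tool's x, y, z in units of 0.02 m (1.0 is 0.02 m), a list of three; "angular": the turn, a rotation vector about the tool's x, y, z in units of 30 degrees (1.0 is 30 degrees), a list of three; "gripper": the gripper's target within -1 to 1 (fully open at 1, half-way at 0, shut at -1). A call has 1 to 10 rows; each row shifts and turns the commanded pose from where the row before left it, along the tool's axes as they then stand; what a row does not reach is not made up. A row lasts 1/10 s, in which the tool goes at most 50 mm and 8.59 degrees, less where a joint would pass 70% of its speed; a pose out of reach is approached as far as the arm can. A call with a number of a shift or a turn outside -1 to 1 is refused whole. A call with a gripper value outside its range is refused whole. The fingers move at their own pace and stop on an object; the grip force is fixed at half the most. Time passes only in rows, so rows that do not move let the fingers close. It gives the time, the measured TCP pose, the force and the opening at its end, in the units of the state.
- manip.get_state(): the state, without advancing time (a new reading comes with each control period).
- manip.grab_frame(name): name is "scene" or "top" or "wrist"; returns the picture (480x640x3 uint8, red, green, blue); there is no depth.
- manip.camera_info(name): a dict with "K" (3x3 intrinsics, pixels), "dist" ([k1, k2, p1, p2, k3] as OpenCV has them; the pictures are not rectified), "world_to_cam" (4x4, takes a point from world to camera coordinates); the wrist camera has in their place "tool_from_camera" (4x4, takes a point from camera to tool coordinates, whose origin is the TCP and whose axes are the flange's). Camera axes: x right, y up, looking along -z (the intrinsics and any distortion apply to the point x, -y, -z); pixel columns grow to the right and rows downward; lengths in m; the calibration is good to about 2 mm. A picture is of the moment at which its call begins: read the wrist's pose just before it. camera_info takes no time and is no camera call.
- manip.sign_off(): hands the job in, once; it reports no verdict.
The state is a dict: "time": time; "joint_pos": joint angles; "qd": joint speeds; "joint_efforts": joint torques, N m; "ee_pos": TCP position; "ee_rot": TCP orientation; "contact_force": force on the tool from outside, world axes, zero at the start; "torque": the same for the moment, N m; "gripper_width": opening from 0.0 (shut) to 1.0 (fully open).
Only numpy, scipy, OpenCV 4.12 (cv2) and the standard library are available. Lean on these libraries where they do the work, as an engineer would, in place of code of your own. Each camera call takes 0.05 s, during which the arm holds its last target.

## Working session

There is one attempt and no reset: what is moved stays moved. The work goes in short steps, Python scripts to look and compute and a shell command to move; the robot and the scene stay as the last step left them, time stands still between calls to the robot, and variables do not carry over. Pictures are saved under pics/ and viewed, and the job is handed in when it is done.

```bash
mkdir -p pics
python3 - <<'E'
from rig import manip
import cv2,json
s=manip.get_state()
for k,v in s.items(): print(k,v)
print(manip.tip_reach)
for n in ["scene","top","wrist"]:
    cv2.imwrite(f"pics/{n}0.png",manip.grab_frame(n)[:,:,::-1]); print(n,manip.camera_info(n))
E
```

```text
time 0.0
joint_pos [-1.41913157  0.47777042  0.02234547  1.55640487 -0.0115008   1.10931384
 -0.08308006]
qd [-0.00213564  0.00089879 -0.00010458  0.00139016  0.00025024  0.00020341
  0.00259011]
joint_efforts [-1.76808512e-04 -5.82855320e+01  1.53473172e+00 -2.72624213e+01
 -5.42975636e-02  1.68025692e-02  1.45185204e-04]
ee_pos [0.17325025 0.65182679 0.24672137]
ee_rot [-3.13982934e+00  1.31941422e-04  2.88186459e+00]
contact_force [ 0.6727233  -0.22358471  0.08418506]
torque [-0.00056122  0.02414499 -0.03464344]
gripper_width 1.0019588888559503
0.025
scene {'K': array([[592.33309243,   0.        , 314.41061818],
       [  0.        , 592.33309243, 250.08058316],
       [  0.        ,   0.        ,   1.        ]]), 'dist': array([-0.08141343,  0.        ,  0.        ,  0.        ,  0.        ]), 'world_to_cam': array([[ 0.72954782, -0.68359245, -0.02147868, -0.32314551],
       [ 0.28773177,  0.27828167,  0.91638951, -0.24662324],
       [-0.62045983, -0.67473007,  0.39971105, -0.52068339],
       [ 0.        ,  0.        ,  0.        ,  1.        ]])}
top {'K': array([[459.0039166
[... 390 characters left out ...]
 0.99724312, -0.88699833],
       [ 0.        ,  0.        ,  0.        ,  1.        ]])}
wrist {'K': array([[425.86647826,   0.        , 315.43998203],
       [  0.        , 425.86647826, 234.260868  ],
       [  0.        ,   0.        ,   1.        ]]), 'dist': array([-0.09154367,  0.        ,  0.        ,  0.        ,  0.        ]), 'tool_from_camera': array([[ 5.99050391e-04,  9.52060323e-01,  3.05909763e-01,
         8.57163778e-02],
       [ 9.99999725e-01, -4.36249863e-04, -6.00549780e-04,
        -1.31882349e-03],
       [-4.38306525e-04,  3.05910038e-01, -9.52060322e-01,
        -1.36360912e-01],
       [ 0.00000000e+00,  0.00000000e+00,  0.00000000e+00,
         1.00000000e+00]])}
```

View pics/scene0.png

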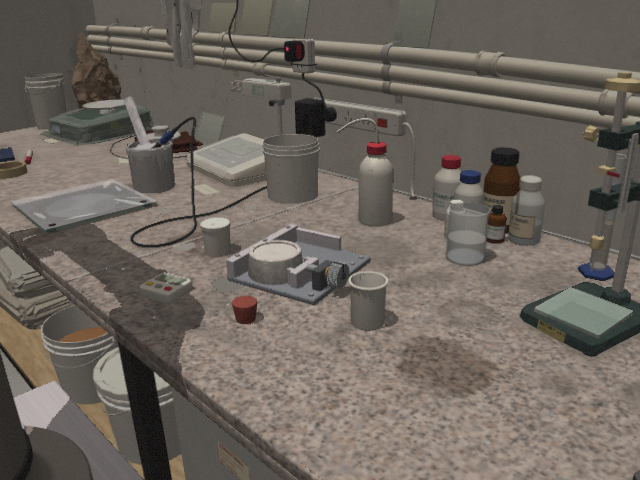

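View pics/top0.png

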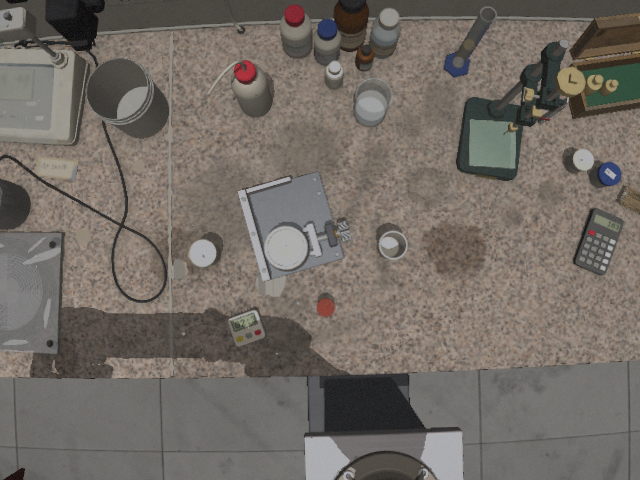

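View pics/wrist0.png

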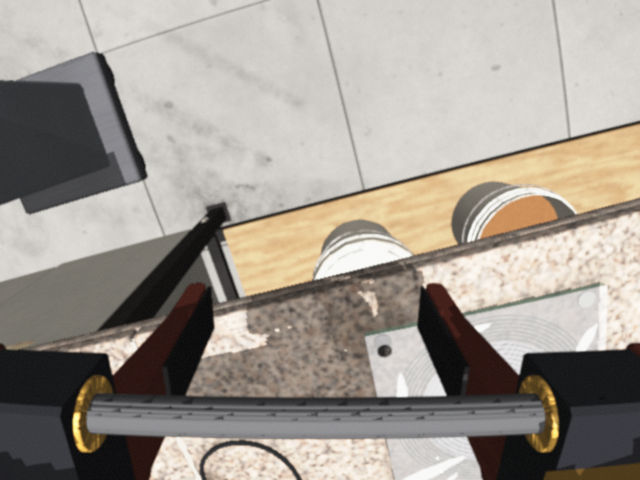

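```bash
cat > h.py <<'E'
import numpy as np,cv2
from rig import manip
def ray(n,px,tool=None):
    c=manip.camera_info(n)
    u=cv2.undistortPoints(np.array([[px]],float),c["K"],c["dist"])[0,0]
    d=np.array([u[0],-u[1],-1.0])
    if n=="wrist":
        s=tool or manip.get_state()
        from scipy.spatial.transform import Rotation as R
        T=np.eye(4);T[:3,:3]=R.from_euler('xyz',s["ee_rot"]).as_matrix();T[:3,3]=s["ee_pos"]
        M=T@c["tool_from_camera"]
    else: M=np.linalg.inv(c["world_to_cam"])
    return M[:3,3],M[:3,:3]@d
def onz(n,px,z,tool=None):
    o,d=ray(n,px,tool); return o+d*(z-o[2])/d[2]
def proj(n,p,tool=None):
    c=manip.camera_info(n)
    if n=="wrist":
        from scipy.spatial.transform import Rotation as R
        s=tool or manip.get_state()
        T=np.eye(4);T[:3,:3]=R.from_euler('xyz',s["ee_rot"]).as_matrix();T[:3,3]=s["ee_pos"]
        W=np.linalg.inv(T@c["tool_from_camera"])
    else: W=c["world_to_cam"]
    q=W@np.append(p,1); q=np.array([q[0],-q[1],-q[2]])
    return cv2.projectPoints(q[None],np.zeros(3),np.zeros(3),c["K"],c["dist"])[0].ravel()
E
python3 - <<'E'
import cv2
a=cv2.imread("pics/top0.png")[160:360,170:430]
cv2.imwrite("pics/topc.png",cv2.resize(a,None,fx=3,fy=3,interpolation=cv2.INTER_CUBIC))
a=cv2.imread("pics/scene0.png")[210:340,190:400]
cv2.imwrite("pics/scenec.png",cv2.resize(a,None,fx=3.8,fy=3.8,interpolation=cv2.INTER_CUBIC))
E
```

```text
(no output)
```

View pics/topc.png

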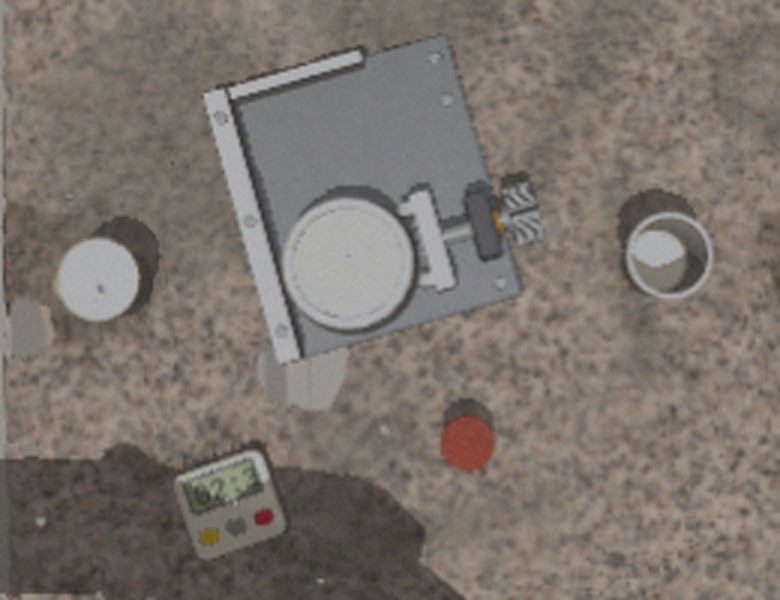

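View pics/scenec.png

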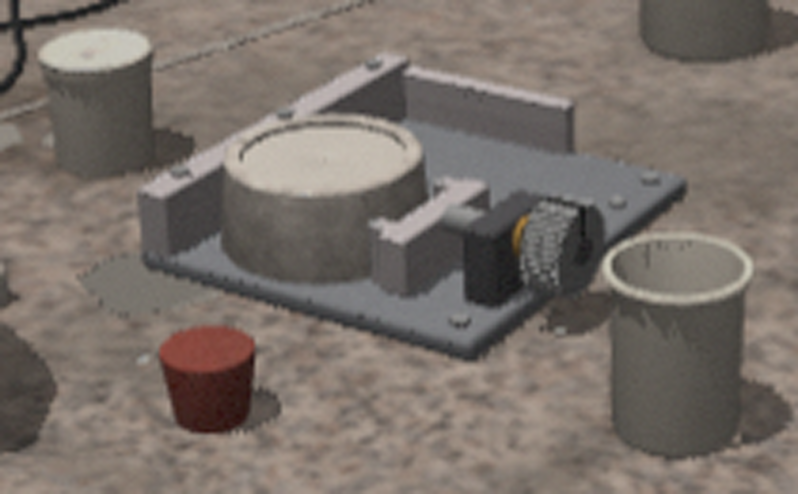

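Run:
```python
from h import *
f=lambda c,r:(170+(c+.5)/3-.5,160+(r+.5)/3-.5)
pts=[("bedFR",(445,36),.010,(105,-104)),("bedNR",(521,294),.010,(-80,-104)),("gOutN",(280,362),.039,(-80,62)),("gInN",(300,358),.039,(-80,46)),("gOutF",(205,94),.039,(105,62)),("gInF",(229,90),.039,(105,46)),
("mould",(350,263),.050,(-30,0)),("stopR",(363,58),.035,None),("wheeltop",(521,210),.054,(-30,-117)),("block",(484,226),.044,None),("jaw",(434,240),.037,None)]
A=[];B=[]
for n,p,z,c in pts:
    w=onz("top",f(*p),z); print(n,w.round(4),c)
    if c and n!="wheeltop": A.append(c);B.append(w[:2])
A=np.array(A)/1000;B=np.array(B)
H=(A-A.mean(0)).T@(B-B.mean(0));U,_,V=np.linalg.svd(H);R=(U@V).T
t=B.mean(0)-R@A.mean(0);yaw=np.arctan2(R[1,0],R[0,0]);print("clamp",t,yaw);print(((R@A.T).T+t-B)*1000)
for n,c in [("home",(-30,0)),("bay",(50,0)),("wheel",(-30,-117)),("jaw?",(-30,-66))]: print(n,(R@(np.array(c)/1000)+t).round(4))
for n,p,z in [("pot",(98,279),.057),("beaker",(670,255),.068),("bung",(468,443),.030),("timer",(232,504),.019)]:
    w=onz("top",f(*p),z);print(n,w.round(4),"clamp",(R.T@(w[:2]-t)).round(4))
def P(n,c,z): return proj(n,np.append(R@(np.array(c)/1000)+t,z))
for n,c,z in [("mouldtop",(-30,0),.05),("wheelout",(-30,-126),.034),("bedFR",(105,-104),.01),("bedNR",(-80,-104),.01),("gON",(-80,62),.039)]:
    q=P("scene",c,z);print(n,(q-[190,210])*3.8)
```

```text
bedFR [0.6782 0.1142 0.01  ] (105, -104)
bedNR [0.5025 0.069  0.01  ] (-80, -104)
gOutN [0.4624 0.2268 0.039 ] (-80, 62)
gInN [0.4646 0.2138 0.039 ] (-80, 46)
gOutF [0.6386 0.2724 0.039 ] (105, 62)
gInF [0.6406 0.2565 0.039 ] (105, 46)
mould [0.5242 0.1791 0.05  ] (-30, 0)
stopR [0.6596 0.1684 0.035 ] None
wheeltop [0.5543 0.0692 0.054 ] (-30, -117)
block [0.5457 0.0928 0.044 ] None
jaw [0.5382 0.1253 0.037 ] None
clamp [0.55277815 0.18754984] 0.24963632210835368
[[ 2.03004115 -1.4982461 ]
 [-1.5500113  -2.0209593 ]
 [-2.46531425  1.1118855 ]
 [-0.71641531 -1.41329918]
 [ 0.64035529  1.21664986]
 [ 2.51295945  1.57161881]
 [-0.45161502  1.03235042]]
home [0.5237 0.1801]
bay [0.6012 0.1999]
wheel [0.5526 0.0668]
jaw? [0.54   0.1162]
pot [0.5184 0.3398 0.057 ] clamp [0.0043 0.156 ]
beaker [ 0.5218 -0.0221  0.068 ] clamp [-0.0818 -0.1955]
bung [0.4065 0.1074 0.03  ] clamp [-0.1615 -0.0415]
timer [0.3701 0.2633 0.019 ] clamp [-0.1583  0.1185]
mouldtop [317.66522084 152.27562834]
wheelout [576.92760282 252.54109504]
bedFR [685.1839515  175.29764989]
bedNR [463.22448085 344.78120154]
gON [129.66867324 188.31441796]
```

```bash
python3 -m handwheel '{"slide":[[0,0,0],[0,0,0],[0,0,0],[0,0,0],[0,0,0],[0,0,0],[0,0,0],[0,0,0],[0,0,0]],"angular":[[0,0,0.2535],[0,0,0.2535],[0,0,0.2535],[0,0,0.2535],[0,0,0.2535],[0,0,0.2535],[0,0,0.2535],[0,0,0.2535],[0,0,0]],"gripper":[-1,-1,-1,-1,-1,-1,-1,-1,-1]}'
```

```text
time: 1.05
ee_pos: [0.1732, 0.6522, 0.2472]
ee_rot: [-3.142, 0.001, 1.819]
contact_force: [0.7, 0.1, 1.1]
gripper_width: 0.222
```

```bash
python3 -m handwheel '{"slide":[[-1,0.4,0],[-1,0.4,0],[-1,0.4,0],[-1,0.4,0],[-1,0.4,0],[-1,0.4,0],[-1,0.4,0],[-1,0.4,0],[-1,0.4,0],[-1,0.4,0]],"angular":[[0,0,0],[0,0,0],[0,0,0],[0,0,0],[0,0,0],[0,0,0],[0,0,0],[0,0,0],[0,0,0],[0,0,0]],"gripper":[-1,-1,-1,-1,-1,-1,-1,-1,-1,-1]}'
python3 -m handwheel '{"slide":[[-1,0.4,0],[-1,0.4,0],[-1,0.4,0],[-1,0.4,0],[-1,0.4,0],[-1,0.4,0],[-1,0.4,0],[-1,0.4,0],[-1,0.4,0],[-1,0.4,0]],"angular":[[0,0,0],[0,0,0],[0,0,0],[0,0,0],[0,0,0],[0,0,0],[0,0,0],[0,0,0],[0,0,0],[0,0,0]],"gripper":[-1,-1,-1,-1,-1,-1,-1,-1,-1,-1]}'
python3 -m handwheel '{"slide":[[-1,0.3,0],[-1,0.3,0],[-1,0.3,0],[-1,0.3,0],[-1,0.3,0],[-1,0.3,0],[-1,0.3,0],[-1,0.3,0],[-1,0.3,0],[-1,0.3,0]],"angular":[[0,0,0],[0,0,0],[0,0,0],[0,0,0],[0,0,0],[0,0,0],[0,0,0],[0,0,0],[0,0,0],[0,0,0]],"gripper":[-1,-1,-1,-1,-1,-1,-1,-1,-1,-1]}'
python3 - <<'E'
from h import *
s=manip.get_state();print(s)
cv2.imwrite("pics/w1.png",manip.grab_frame("wrist")[:,:,::-1])
E
```

```text
time: 2.05
ee_pos: [0.3012, 0.4768, 0.2477]
ee_rot: [3.142, -0.0, 1.82]
contact_force: [-0.2, -0.9, -0.8]
gripper_width: 0.009
time: 3.05
ee_pos: [0.4277, 0.3026, 0.2478]
ee_rot: [3.141, -0.0, 1.82]
contact_force: [0.9, -0.1, 0.8]
gripper_width: 0.008
time: 4.05
ee_pos: [0.5347, 0.1235, 0.2477]
ee_rot: [3.141, -0.0, 1.82]
contact_force: [-0.3, 0.4, -0.5]
gripper_width: 0.006
{'time': 4.05, 'joint_pos': array([-0.76146697,  0.28968373,  0.51567749,  1.88685105, -0.16768865,
        1.00726453,  0.07577043]), 'qd': array([ 0.34687858,  0.12442277,  0.07626673, -0.13231645, -0.08790367,
        0.03772361,  0.44735512]), 'joint_efforts': array([-2.05454439e+00, -4.05240762e+01,  4.69110355e+00, -2.48356998e+01,
        8.81559891e-02,  8.07960623e-04, -5.96137382e-01]), 'ee_pos': array([0.5347343 , 0.12353044, 0.24770571]), 'ee_rot': array([ 3.14144137e+00, -2.40185733e-04,  1.82025476e+00]), 'contact_force': array([-0.31540863,  0.38094225, -0.46454706]), 'torque': array([-0.04893097,  0.09841285, -0.00537335]), 'gripper_width': 0.005723133830613433}
```

View pics/w1.png

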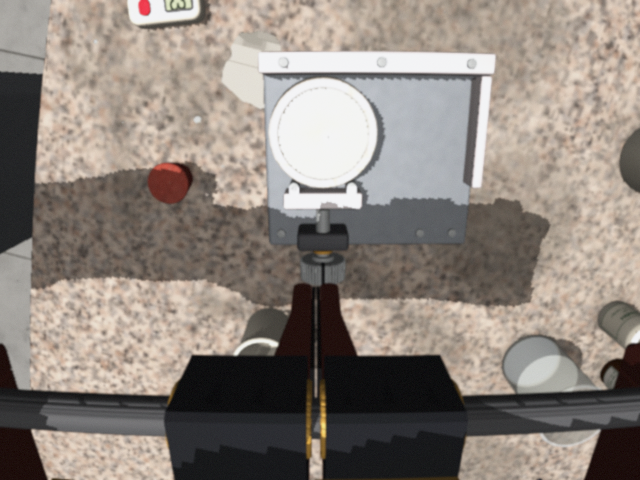

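```bash
python3 -m handwheel '{"slide":[[0,0,0],[0,0,0],[0,0,0]],"angular":[[0,0,0],[0,0,0],[0,0,0]],"gripper":[-1,-1,-1]}'
python3 - <<'E'
from h import *
s=manip.get_state();print(s["ee_pos"],s["ee_rot"])
im=manip.grab_frame("wrist")[:,:,::-1]
cv2.imwrite("pics/w2.png",cv2.resize(im[40:290,220:520],None,fx=2.6,fy=2.35,interpolation=cv2.INTER_CUBIC))
np.save("w2.npy",im)
E
```

```text
time: 4.4
ee_pos: [0.5339, 0.1263, 0.2475]
ee_rot: [-3.141, -0.001, 1.822]
contact_force: [-1.0, 0.4, 0.3]
gripper_width: 0.005
[0.53391476 0.12625743 0.24753771] [-3.14123784e+00 -6.39087191e-04  1.82181691e+00]
```

View pics/w2.png

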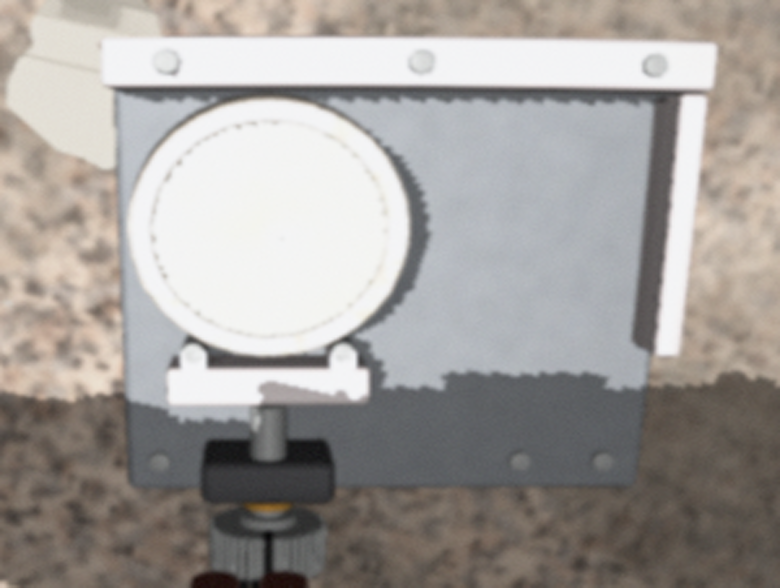

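Run:
```python
from h import *
s=manip.get_state()
f=lambda c,r:(220+(c+.5)/2.6-.5,40+(r+.5)/2.35-.5)
pts=[("bedFR",(635,487),.010,(105,-104)),("bedNR",(129,487),.010,(-80,-104)),("gInN",(103,88),.039,(-80,46)),("gInF",(715,89),.039,(105,46)),
("gOutN",(103,39),.039,(-80,62)),("gOutF",(716,45),.039,(105,62)),("mould",(269,227),.050,(-30,0)),("stopR",(678,355),.035,None),("stopL",(681,96),.035,None),("blockN",(203,446),.044,(-52,0)),("blockF",(334,446),.044,(-8,0)),("jawL",(168,369),.037,(-63,0)),("jawR",(369,369),.037,(3,0)),("wheelN",(212,545),.034,(-50,0)),("wheelF",(327,545),.034,(-10,0)),("line",(268,560),.052,None)]
A=[];B=[];W={}
for n,p,z,c in pts:
    w=onz("wrist",f(*p),z,s);W[n]=w
    if c and n in("bedFR","bedNR","gInN","gInF","gOutN","gOutF","mould"): A.append(c);B.append(w[:2])
A=np.array(A)/1000;B=np.array(B)
H=(A-A.mean(0)).T@(B-B.mean(0));U,_,V=np.linalg.svd(H);R=(U@V).T
t=B.mean(0)-R@A.mean(0);yaw=np.arctan2(R[1,0],R[0,0]);print("clamp",t,yaw)
for n,p,z,c in pts: print(n,((R.T@(W[n][:2]-t))*1000).round(1),c)
print("tcp in clamp",R.T@(s["ee_pos"][:2]-t))
```

```text
clamp [0.55351812 0.18819497] 0.2532388073265718
bedFR [ 103.8 -103.7] (105, -104)
bedNR [ -79.  -103.3] (-80, -104)
gInN [-79.1  45.5] (-80, 46)
gInF [104.4  46.8] (105, 46)
gOutN [-78.6  60.9] (-80, 62)
gOutF [103.4  60.8] (105, 62)
mould [-29.9   1.1] (-30, 0)
stopR [103.6 -44.6] None
stopL [95.6 44.4] None
blockN [-50.8 -75.9] (-52, 0)
blockF [ -8.7 -75.9] (-8, 0)
jawL [-61.9 -49.5] (-63, 0)
jawR [  2.5 -49.5] (3, 0)
wheelN [ -48.7 -118.1] (-50, 0)
wheelF [  -9.4 -118.2] (-10, 0)
line [ -29.8 -116.5] None
tcp in clamp [-0.03443527 -0.05511725]
```

```bash
python3 -m handwheel '{"slide":[[-0.8,0.24,0.5],[-0.8,0.24,1],[-0.8,0.24,1],[-0.75,0.24,1],[0,0,1],[0,0,1],[0,0,1],[0,0,1],[0,0,0.5],[0,0,0]],"angular":[[0,0,0],[0,0,0],[0,0,0],[0,0,0],[0,0,0],[0,0,0],[0,0,0],[0,0,0],[0,0,0],[0,0,0]],"gripper":[-1,-1,-1,-1,-1,-1,-1,-1,-1,-1]}'
cat > st.py <<'E'
from h import *
s=manip.get_state();y=.2515
R=np.array([[np.cos(y),-np.sin(y)],[np.sin(y),np.cos(y)]])
f=s["contact_force"]
print("clamp xy mm",(R.T@(s["ee_pos"][:2]-[.5531,.1879])*1000).round(1),"tip z",round(s["ee_pos"][2]*1000-25,1),"F clamp",(R.T@f[:2]).round(1),f[2].round(1),"rot",s["ee_rot"].round(3),"t",s["time"])
E
python3 st.py
python3 - <<'E'
from h import *
a=manip.grab_frame("scene")[:,:,::-1][190:320,250:420]
cv2.imwrite("pics/s1.png",cv2.resize(a,None,fx=4.5,fy=4.5,interpolation=cv2.INTER_CUBIC))
cv2.imwrite("pics/w3.png",manip.grab_frame("wrist")[:,:,::-1])
E
```

```text
time: 5.45
ee_pos: [0.5676, 0.0694, 0.0865]
ee_rot: [-3.139, -0.0, 1.821]
contact_force: [-0.3, -0.1, 1.2]
gripper_width: 0.005
clamp xy mm [ -15.4 -118.4] tip z 61.5 F clamp [-0.3 -0.1] 1.2 rot [-3.139 -0.     1.821] t 5.45
```

View pics/s1.png

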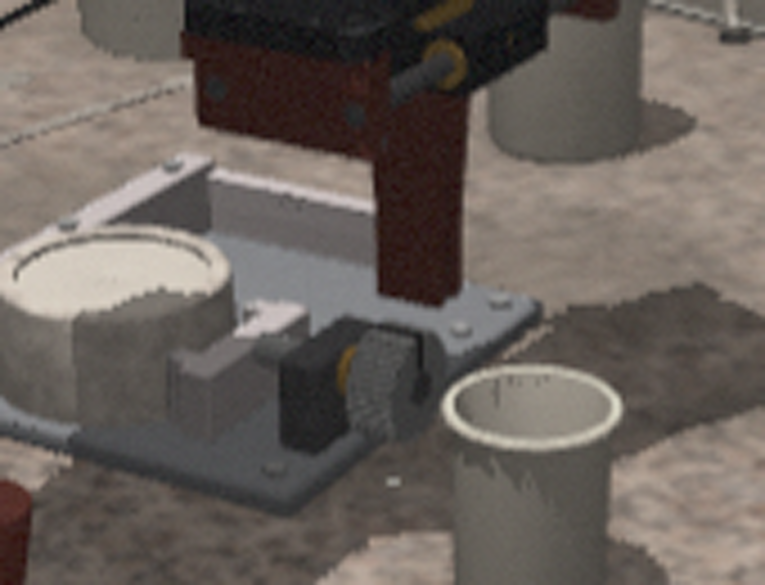

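View pics/w3.png

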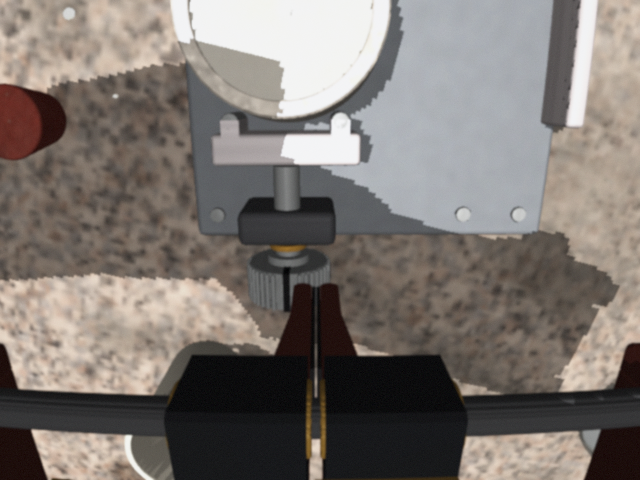

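```bash
python3 -m handwheel '{"slide":[[0,-0.4,0.15],[0,0,0.15],[0,0,0.03],[0,0,0],[0,0,0]],"angular":[[0,0,0],[0,0,0],[0,0,0],[0,0,0],[0,0,0]],"gripper":[-1,-1,-1,-1,-1]}'; python3 st.py
python3 -m handwheel '{"slide":[[0,0,0.05],[0,0,0],[0,0,0]],"angular":[[0,0,0],[0,0,0],[0,0,0]],"gripper":[-1,-1,-1]}'; python3 st.py
```

```text
time: 6.05
ee_pos: [0.5611, 0.0669, 0.0813]
ee_rot: [3.141, -0.0, 1.82]
contact_force: [-0.4, -0.2, -0.5]
gripper_width: 0.004
clamp xy mm [ -22.3 -119.2] tip z 56.3 F clamp [-0.5 -0.1] -0.5 rot [ 3.141 -0.     1.82 ] t 6.05
time: 6.35
ee_pos: [0.5609, 0.0668, 0.08]
ee_rot: [-3.142, -0.0, 1.82]
contact_force: [-0.2, -0.6, -0.5]
gripper_width: 0.003
clamp xy mm [ -22.5 -119.2] tip z 55.0 F clamp [-0.3 -0.6] -0.5 rot [-3.142 -0.     1.82 ] t 6.35
```

```bash
for i in 1 2; do python3 -m handwheel '{"slide":[[0,0,0.05],[0,0,0],[0,0,0]],"angular":[[0,0,0],[0,0,0],[0,0,0]],"gripper":[-1,-1,-1]}' >/dev/null; python3 st.py;done
```

```text
clamp xy mm [ -22.4 -119.3] tip z 54.2 F clamp [ 0. -1.] 1.9 rot [ 3.141 -0.     1.82 ] t 6.65
clamp xy mm [ -21.8 -119.2] tip z 53.7 F clamp [-0.4  1. ] 6.5 rot [ 3.14 -0.    1.82] t 6.95
```

```bash
python3 -m handwheel '{"slide":[[0,-0.2,0],[0,-0.2,0],[0,-0.2,0],[0,-0.2,0]],"angular":[[0,0,0],[0,0,0],[0,0,0],[0,0,0]],"gripper":[-1,-1,-1,-1]}' >/dev/null; python3 st.py
python3 -m handwheel '{"slide":[[0,-0.2,0.02],[0,-0.2,0.03]],"angular":[[0,0,0],[0,0,0]],"gripper":[-1,-1]}' >/dev/null; python3 st.py
python3 - <<'E'
from h import *
a=manip.grab_frame("scene")[:,:,::-1][190:320,250:420]
cv2.imwrite("pics/s2.png",cv2.resize(a,None,fx=4.5,fy=4.5,interpolation=cv2.INTER_CUBIC))
cv2.imwrite("pics/w4.png",manip.grab_frame("wrist")[:,:,::-1][200:350,180:460])
E
```

```text
clamp xy mm [ -37.6 -119.6] tip z 53.6 F clamp [ 0.4 -1.5] 3.1 rot [3.139e+00 1.000e-03 1.820e+00] t 7.35
clamp xy mm [ -47.8 -118.9] tip z 51.5 F clamp [-0.1  1. ] -0.8 rot [-3.14 -0.    1.82] t 7.55
```

View pics/s2.png

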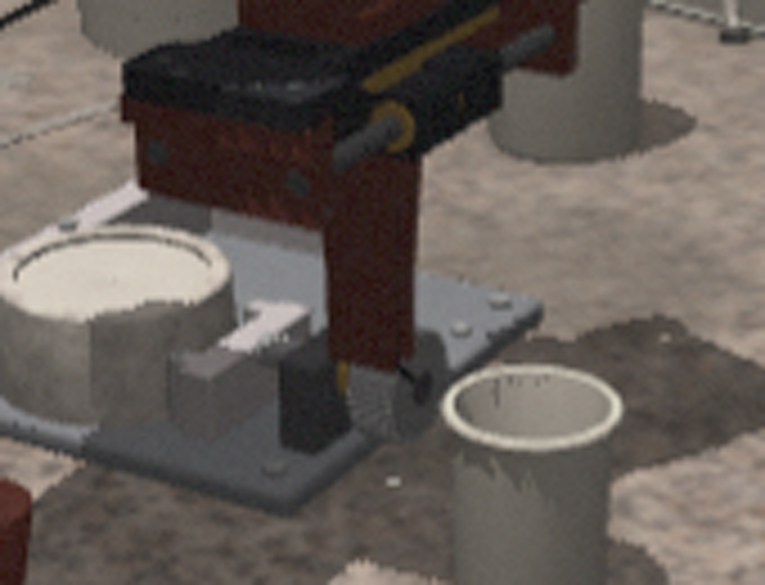

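View pics/w4.png

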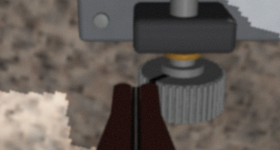

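```bash
python3 -m handwheel '{"slide":[[0,0,-0.4],[0,0.8,0],[0,0.8,0],[0,0,0],[0,0,0.3],[0,0,0.12],[0,0,0]],"angular":[[0,0,0],[0,0,0],[0,0,0],[0,0,0],[0,0,0],[0,0,0],[0,0,0]],"gripper":[-1,-1,-1,-1,-1,-1,-1]}' >/dev/null; python3 st.py
python3 -m handwheel '{"slide":[[0,-0.2,-0.03],[0,-0.2,-0.02],[0,-0.2,0],[0,-0.2,0]],"angular":[[0,0,0],[0,0,0],[0,0,0],[0,0,0]],"gripper":[-1,-1,-1,-1]}' >/dev/null; python3 st.py
python3 -m handwheel '{"slide":[[0,-0.2,0],[0,-0.2,0],[0,-0.2,0.03],[0,-0.2,0.05]],"angular":[[0,0,0],[0,0,0],[0,0,0],[0,0,0]],"gripper":[-1,-1,-1,-1]}' >/dev/null; python3 st.py
python3 - <<'E'
from h import *
cv2.imwrite("pics/w5.png",cv2.resize(manip.grab_frame("wrist")[:,:,::-1][200:350,180:460],None,fx=2.5,fy=2.5))
E
```

```text
clamp xy mm [ -13.5 -119.2] tip z 52.4 F clamp [3.6 1.5] 3.6 rot [ 3.138 -0.     1.82 ] t 8.35
clamp xy mm [ -29.2 -119.8] tip z 54.1 F clamp [ 2.5 -0.4] 9.6 rot [3.137 0.    1.819] t 8.75
clamp xy mm [ -48.1 -119.1] tip z 50.6 F clamp [-0.2 -0.2] -0.3 rot [-3.14 -0.    1.82] t 9.15
```

View pics/w5.png

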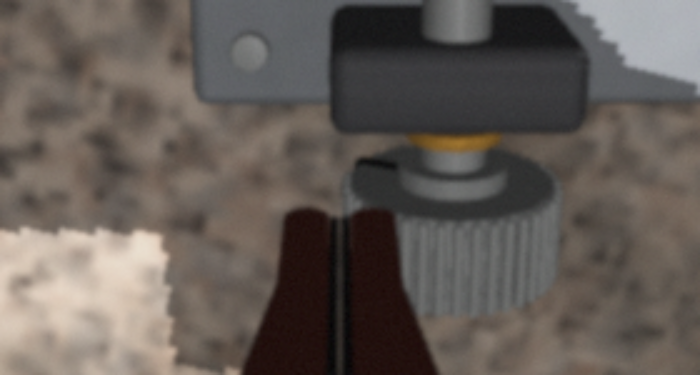

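```bash
cat > ang.py <<'E'
from h import *
import sys
# candidate outer-end pixel positions of the index line on inner face for angles th
y=.2515;R=np.array([[np.cos(y),-np.sin(y)],[np.sin(y),np.cos(y)]])
c0=float(sys.argv[1]) # crop col
r0=float(sys.argv[2]);sc=float(sys.argv[3]);base=float(sys.argv[4])
s=manip.get_state()
for th in np.arange(base-1.6,base+1.61,.4):
    yy=-108-5*th/(2*np.pi)
    o=[]
    for r in (20,12):
        q=R@np.array([-30-r*np.sin(th),yy])/1000+[.5531,.1879]
        o.append(((proj("wrist",np.append(q,(34+r*np.cos(th))/1000),s)-[c0,r0])*sc).round(0))
    print(round(th,2),*o)
E
python3 ang.py 180 200 2.5 1.6
```

```text
0.0 [464. 217.] [459. 197.]
0.4 [416. 215.] [431. 197.]
0.8 [375. 205.] [407. 192.]
1.2 [349. 191.] [391. 185.]
1.6 [341. 176.] [386. 176.]
2.0 [351. 161.] [390. 168.]
2.4 [375. 150.] [404. 162.]
2.8 [409. 144.] [425. 159.]
3.2 [448. 144.] [449. 159.]
```

```bash
python3 -m handwheel '{"slide":[[0,0,-0.4],[0,0.8,0],[-0.05,0.8,0],[0,0,0],[0,0,0.3],[0,0,0.07],[0,0,0]],"angular":[[0,0,0],[0,0,0],[0,0,0],[0,0,0],[0,0,0],[0,0,0],[0,0,0]],"gripper":[-1,-1,-1,-1,-1,-1,-1]}' >/dev/null; python3 st.py
python3 -m handwheel '{"slide":[[0,-0.2,-0.03],[0,-0.2,-0.02],[0,-0.2,0],[0,-0.2,0],[0,-0.2,0],[0,-0.2,0],[0,-0.2,0.03],[0,-0.2,0.05]],"angular":[[0,0,0],[0,0,0],[0,0,0],[0,0,0],[0,0,0],[0,0,0],[0,0,0],[0,0,0]],"gripper":[-1,-1,-1,-1,-1,-1,-1,-1]}' >/dev/null; python3 st.py
python3 - <<'E'
from h import *
cv2.imwrite("pics/w6.png",cv2.resize(manip.grab_frame("wrist")[:,:,::-1][200:350,180:460],None,fx=2.5,fy=2.5))
E
python3 ang.py 180 200 2.5 3.2
```

```text
clamp xy mm [ -13.6 -120.3] tip z 52.4 F clamp [2.4 0.4] 5.3 rot [ 3.139 -0.     1.82 ] t 9.9
clamp xy mm [ -48. -120.] tip z 50.6 F clamp [1.4 0.5] 0.1 rot [-3.14 -0.    1.82] t 10.7
1.6 [341. 171.] [386. 171.]
2.0 [351. 157.] [391. 163.]
2.4 [375. 146.] [405. 157.]
2.8 [409. 140.] [425. 154.]
3.2 [448. 139.] [450. 154.]
3.6 [488. 144.] [474. 158.]
4.0 [524. 155.] [496. 165.]
4.4 [550. 170.] [512. 175.]
4.8 [563. 188.] [519. 187.]
```

View pics/w6.png

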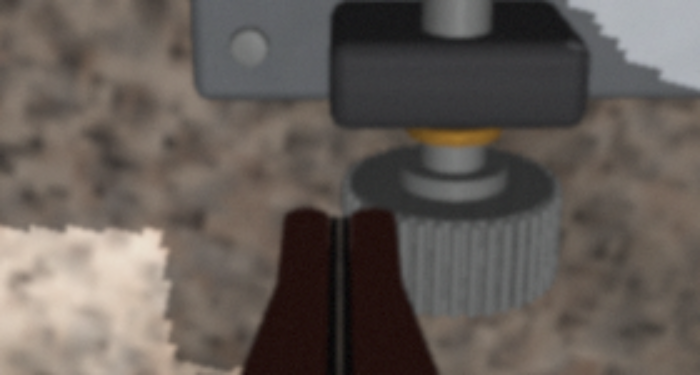

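```bash
python3 -m handwheel '{"slide":[[0,0,-0.4],[0,0.8,0],[-0.05,0.8,0],[0,0,0],[0,0,0.3],[0,0,0.07],[0,0,0]],"angular":[[0,0,0],[0,0,0],[0,0,0],[0,0,0],[0,0,0],[0,0,0],[0,0,0]],"gripper":[-1,-1,-1,-1,-1,-1,-1]}' >/dev/null; python3 st.py
python3 -m handwheel '{"slide":[[0,-0.2,-0.03],[0,-0.2,-0.02],[0,-0.2,0],[0,-0.2,0],[0,-0.2,0],[0,-0.2,0],[0,-0.2,0.03],[0,-0.2,0.05]],"angular":[[0,0,0],[0,0,0],[0,0,0],[0,0,0],[0,0,0],[0,0,0],[0,0,0],[0,0,0]],"gripper":[-1,-1,-1,-1,-1,-1,-1,-1]}' >/dev/null; python3 st.py
python3 - <<'E'
from h import *
cv2.imwrite("pics/w7.png",cv2.resize(manip.grab_frame("wrist")[:,:,::-1][200:350,180:460],None,fx=2.5,fy=2.5))
E
python3 ang.py 180 200 2.5 4.4
python3 -m handwheel '{"slide":[[0,0,-0.4],[0,0.8,0],[-0.05,0.8,0],[0,0,0],[0,0,0.3],[0,0,0.07],[0,0,0]],"angular":[[0,0,0],[0,0,0],[0,0,0],[0,0,0],[0,0,0],[0,0,0],[0,0,0]],"gripper":[-1,-1,-1,-1,-1,-1,-1]}' >/dev/null; python3 st.py
python3 -m handwheel '{"slide":[[0,-0.2,-0.03],[0,-0.2,-0.02],[0,-0.2,0],[0,-0.2,0],[0,-0.2,0],[0,-0.2,0],[0,-0.2,0.03],[0,-0.2,0.05]],"angular":[[0,0,0],[0,0,0],[0,0,0],[0,0,0],[0,0,0],[0,0,0],[0,0,0],[0,0,0]],"gripper":[-1,-1,-1,-1,-1,-1,-1,-1]}' >/dev/null; python3 st.py
python3 - <<'E'
from h import *
cv2.imwrite("pics/w8.png",cv2.resize(manip.grab_frame("wrist")[:,:,::-1][200:350,180:460],None,fx=2.5,fy=2.5))
E
python3 ang.py 180 200 2.5 5.6
```

```text
clamp xy mm [ -13.6 -121.3] tip z 52.4 F clamp [3.3 0.4] 4.3 rot [ 3.139 -0.     1.82 ] t 11.45
clamp xy mm [ -48.1 -121. ] tip z 50.6 F clamp [0.3 0.2] 0.0 rot [-3.14 -0.    1.82] t 12.25
2.8 [409. 135.] [425. 149.]
3.2 [448. 135.] [450. 149.]
3.6 [488. 140.] [474. 153.]
4.0 [524. 150.] [496. 161.]
4.4 [551. 165.] [512. 170.]
4.8 [564. 183.] [519. 182.]
5.2 [559. 202.] [515. 194.]
5.6 [536. 219.] [501. 204.]
6.0 [497. 231.] [478. 211.]
clamp xy mm [ -13.6 -122.2] tip z 52.4 F clamp [2.8 0.7] 3.7 rot [ 3.139 -0.     1.82 ] t 13.0
clamp xy mm [ -48. -122.] tip z 50.6 F clamp [ 0.5 -0.2] 0.2 rot [-3.14 -0.    1.82] t 13.8
4.0 [524. 145.] [496. 155.]
4.4 [551. 160.] [512. 165.]
4.8 [564. 178.] [519. 177.]
5.2 [559. 197.] [515. 189.]
5.6 [536. 214.] [501. 199.]
6.0 [497. 225.] [478. 206.]
6.4 [449. 229.] [450. 209.]
6.8 [402. 224.] [423. 207.]
7.2 [365. 213.] [401. 201.]
```

View pics/w7.png

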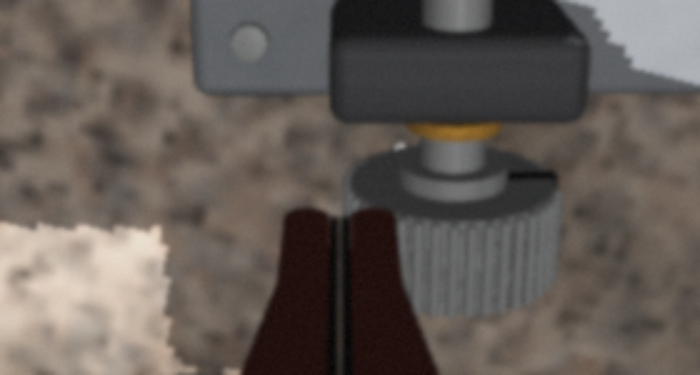

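View pics/w8.png

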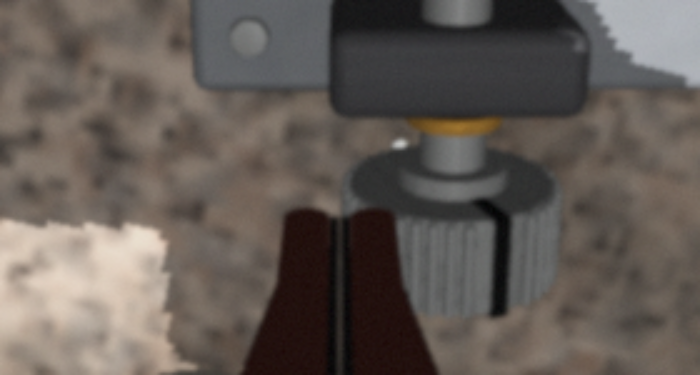

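```bash
python3 -m handwheel '{"slide":[[0,0,-0.4],[0,0.8,0],[-0.05,0.8,0],[0,0,0],[0,0,0.3],[0,0,0.07],[0,0,0]],"angular":[[0,0,0],[0,0,0],[0,0,0],[0,0,0],[0,0,0],[0,0,0],[0,0,0]],"gripper":[-1,-1,-1,-1,-1,-1,-1]}' >/dev/null; python3 st.py
python3 -m handwheel '{"slide":[[0,-0.2,-0.03],[0,-0.2,-0.02],[0,-0.2,0],[0,-0.2,0],[0,-0.2,0],[0,-0.2,0],[0,-0.2,0.03],[0,-0.2,0.05]],"angular":[[0,0,0],[0,0,0],[0,0,0],[0,0,0],[0,0,0],[0,0,0],[0,0,0],[0,0,0]],"gripper":[-1,-1,-1,-1,-1,-1,-1,-1]}' >/dev/null; python3 st.py
python3 -m handwheel '{"slide":[[0,0,-0.4],[0,0.8,0],[-0.05,0.8,0],[0,0,0],[0,0,0.3],[0,0,0.07],[0,0,0]],"angular":[[0,0,0],[0,0,0],[0,0,0],[0,0,0],[0,0,0],[0,0,0],[0,0,0]],"gripper":[-1,-1,-1,-1,-1,-1,-1]}' >/dev/null; python3 st.py
python3 -m handwheel '{"slide":[[0,-0.2,-0.03],[0,-0.2,-0.02],[0,-0.2,0],[0,-0.2,0],[0,-0.2,0],[0,-0.2,0],[0,-0.2,0.03],[0,-0.2,0.05]],"angular":[[0,0,0],[0,0,0],[0,0,0],[0,0,0],[0,0,0],[0,0,0],[0,0,0],[0,0,0]],"gripper":[-1,-1,-1,-1,-1,-1,-1,-1]}' >/dev/null; python3 st.py
python3 - <<'E'
from h import *
cv2.imwrite("pics/w9.png",cv2.resize(manip.grab_frame("wrist")[:,:,::-1][200:350,180:460],None,fx=2.5,fy=2.5))
E
python3 ang.py 180 200 2.5 8.2
```

```text
clamp xy mm [ -13.6 -123.2] tip z 52.4 F clamp [ 2.6 -0.3] 3.8 rot [ 3.139 -0.     1.82 ] t 14.55
clamp xy mm [ -48. -123.] tip z 50.6 F clamp [-0.  -0.7] -0.5 rot [-3.14 -0.    1.82] t 15.35
clamp xy mm [ -13.6 -124.2] tip z 52.4 F clamp [2.2 0.4] 5.3 rot [ 3.139 -0.     1.82 ] t 16.05
clamp xy mm [ -48. -124.] tip z 50.6 F clamp [0.3 0.1] 0.4 rot [-3.14 -0.    1.82] t 16.85
6.6 [425. 217.] [437. 198.]
7.0 [382. 208.] [411. 194.]
7.4 [353. 195.] [394. 187.]
7.8 [341. 179.] [386. 178.]
8.2 [347. 165.] [388. 170.]
8.6 [369. 153.] [401. 163.]
9.0 [401. 146.] [420. 159.]
9.4 [439. 144.] [444. 159.]
9.8 [479. 148.] [469. 162.]
```

View pics/w9.png

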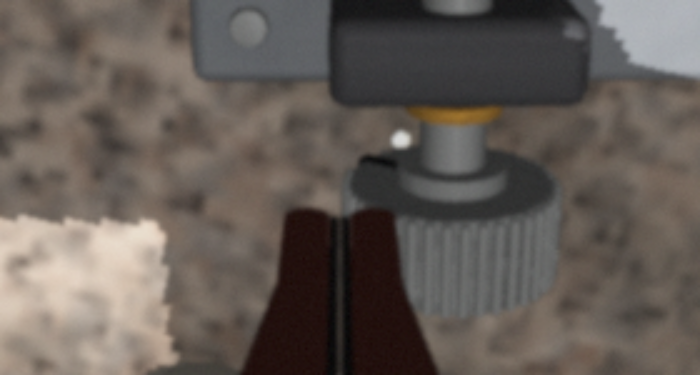

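```bash
python3 -m handwheel '{"slide":[[0,0,-0.4],[0,0.8,0],[-0.05,0.8,0],[0,0,0],[0,0,0.3],[0,0,0.07],[0,0,0]],"angular":[[0,0,0],[0,0,0],[0,0,0],[0,0,0],[0,0,0],[0,0,0],[0,0,0]],"gripper":[-1,-1,-1,-1,-1,-1,-1]}' >/dev/null; python3 st.py
python3 -m handwheel '{"slide":[[0,-0.2,-0.03],[0,-0.2,-0.02],[0,-0.2,0],[0,-0.2,0],[0,-0.2,0],[0,-0.2,0],[0,-0.2,0.03],[0,-0.2,0.05]],"angular":[[0,0,0],[0,0,0],[0,0,0],[0,0,0],[0,0,0],[0,0,0],[0,0,0],[0,0,0]],"gripper":[-1,-1,-1,-1,-1,-1,-1,-1]}' >/dev/null; python3 st.py
python3 -m handwheel '{"slide":[[0,0,-0.4],[0,0.8,0],[-0.05,0.8,0],[0,0,0],[0,0,0.3],[0,0,0.07],[0,0,0]],"angular":[[0,0,0],[0,0,0],[0,0,0],[0,0,0],[0,0,0],[0,0,0],[0,0,0]],"gripper":[-1,-1,-1,-1,-1,-1,-1]}' >/dev/null; python3 st.py
python3 -m handwheel '{"slide":[[0,-0.2,-0.03],[0,-0.2,-0.02],[0,-0.2,0],[0,-0.2,0],[0,-0.2,0],[0,-0.2,0],[0,-0.2,0.03],[0,-0.2,0.05]],"angular":[[0,0,0],[0,0,0],[0,0,0],[0,0,0],[0,0,0],[0,0,0],[0,0,0],[0,0,0]],"gripper":[-1,-1,-1,-1,-1,-1,-1,-1]}' >/dev/null; python3 st.py
python3 - <<'E'
from h import *
cv2.imwrite("pics/w10.png",cv2.resize(manip.grab_frame("wrist")[:,:,::-1][200:350,180:460],None,fx=2.5,fy=2.5))
E
python3 ang.py 180 200 2.5 10.8
```

```text
clamp xy mm [ -13.6 -125.3] tip z 52.4 F clamp [2.5 0.1] 4.4 rot [ 3.139 -0.     1.82 ] t 17.6
clamp xy mm [ -48. -125.] tip z 50.6 F clamp [-0.3  0. ] -0.1 rot [-3.14 -0.    1.82] t 18.4
clamp xy mm [ -13.6 -126.2] tip z 52.4 F clamp [ 2.8 -0. ] 5.7 rot [ 3.139 -0.     1.82 ] t 19.1
clamp xy mm [ -48. -126.] tip z 50.6 F clamp [-0.6  0.4] 0.5 rot [-3.14 -0.    1.82] t 19.9
9.2 [420. 134.] [432. 149.]
9.6 [460. 135.] [457. 150.]
10.0 [499. 142.] [481. 155.]
10.4 [533. 154.] [501. 163.]
10.8 [556. 170.] [515. 173.]
11.2 [564. 189.] [519. 185.]
11.6 [554. 207.] [512. 197.]
12.0 [526. 223.] [495. 206.]
12.4 [484. 232.] [470. 212.]
```

View pics/w10.png

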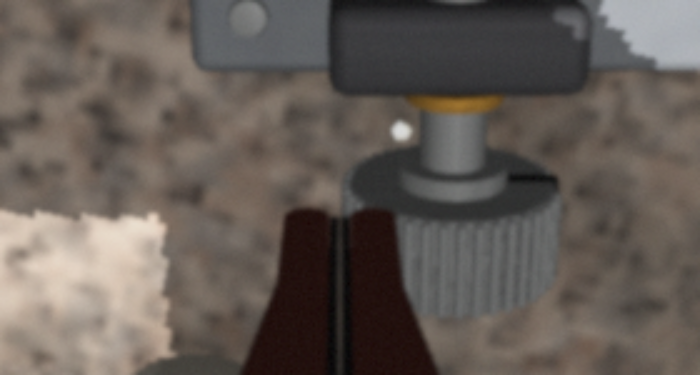

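```bash
python3 -m handwheel '{"slide":[[0,0,-0.4],[0,0.8,0],[-0.05,0.8,0],[0,0.1,0],[0,0,0.3],[0,0,0.07],[0,0,0.02]],"angular":[[0,0,0],[0,0,0],[0,0,0],[0,0,0],[0,0,0],[0,0,0],[0,0,0]],"gripper":[-1,-1,-1,-1,-1,-1,-1]}' >/dev/null; python3 st.py
python3 -m handwheel '{"slide":[[0,-0.2,-0.03],[0,-0.2,-0.02],[0,-0.2,0],[0,-0.2,0],[0,-0.2,0],[0,-0.2,0],[0,-0.2,0.03],[0,-0.2,0.05],[0,-0.2,0],[0,0,-0.4]],"angular":[[0,0,0],[0,0,0],[0,0,0],[0,0,0],[0,0,0],[0,0,0],[0,0,0],[0,0,0],[0,0,0],[0,0,0]],"gripper":[-1,-1,-1,-1,-1,-1,-1,-1,-1,-1]}' >/dev/null; python3 st.py
python3 - <<'E'
from h import *
cv2.imwrite("pics/w11.png",cv2.resize(manip.grab_frame("wrist")[:,:,::-1][200:350,180:460],None,fx=2.5,fy=2.5))
E
python3 ang.py 180 200 2.5 12.4
```

```text
clamp xy mm [ -12.1 -127.2] tip z 51.7 F clamp [1.  0.7] 6.7 rot [ 3.14 -0.    1.82] t 20.65
clamp xy mm [ -50.9 -126.9] tip z 57.7 F clamp [-0.1 -0.5] 0.6 rot [-3.138 -0.     1.82 ] t 21.65
10.8 [549. 147.] [509. 150.]
11.2 [556. 164.] [513. 160.]
11.6 [547. 181.] [506. 171.]
12.0 [520. 195.] [490. 180.]
12.4 [479. 203.] [466. 185.]
12.8 [433. 205.] [439. 187.]
13.2 [390. 198.] [414. 184.]
13.6 [359. 187.] [396. 178.]
14.0 [344. 173.] [386. 170.]
```

View pics/w11.png

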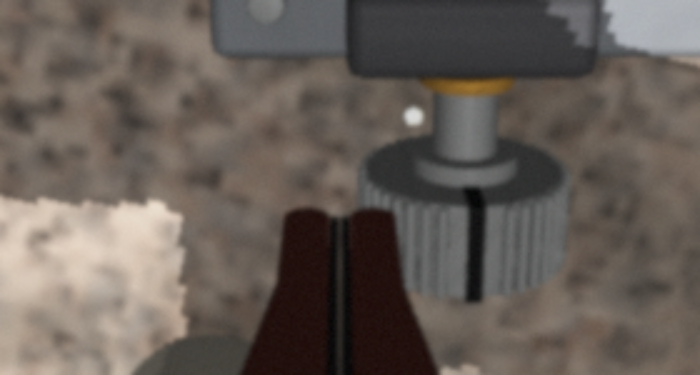

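```bash
python3 -m handwheel '{"slide":[[0,0,-1],[0.9,-0.46,0],[0.9,-0.46,0],[0.9,-0.46,0],[0.9,-0.46,0],[0.9,-0.46,0],[0.9,-0.46,0],[0.9,-0.46,0],[0,0,0],[0,0,0]],"angular":[[0,0,0],[0,0,0],[0,0,0],[0,0,0],[0,0,0],[0,0,0],[0,0,0],[0,0,0],[-0.25,0,0],[-0.25,0,0]],"gripper":[-1,-1,-1,-1,-1,-1,-1,-1,-1,-1]}' >/dev/null
python3 -m handwheel '{"slide":[[0,0,0],[0,0,0]],"angular":[[0,0,0],[0,0,0]],"gripper":[-1,-1]}' 
python3 st.py
python3 - <<'E'
from h import *
from scipy.spatial.transform import Rotation as Ro
s=manip.get_state();print("z axis",Ro.from_euler('xyz',s["ee_rot"]).as_matrix()[:,2],s["joint_pos"])
cv2.imwrite("pics/w12.png",manip.grab_frame("wrist")[:,:,::-1])
cv2.imwrite("pics/s12.png",cv2.resize(manip.grab_frame("scene")[:,:,::-1][150:350,170:420],None,fx=3,fy=3))
E
```

```text
time: 22.9
ee_pos: [0.4439, 0.1593, 0.1039]
ee_rot: [2.883, -0.0, 1.821]
contact_force: [-0.2, -0.0, 0.2]
gripper_width: 0.006
clamp xy mm [-112.9   -0.6] tip z 78.9 F clamp [-0.2  0. ] 0.2 rot [ 2.883 -0.     1.821] t 22.9
z axis [ 0.24784836  0.06372659 -0.96670063] [-0.93540718  0.29370892  0.47860277  2.35594795 -0.26689872  0.27984384
  0.00605496]
```

View pics/w12.png

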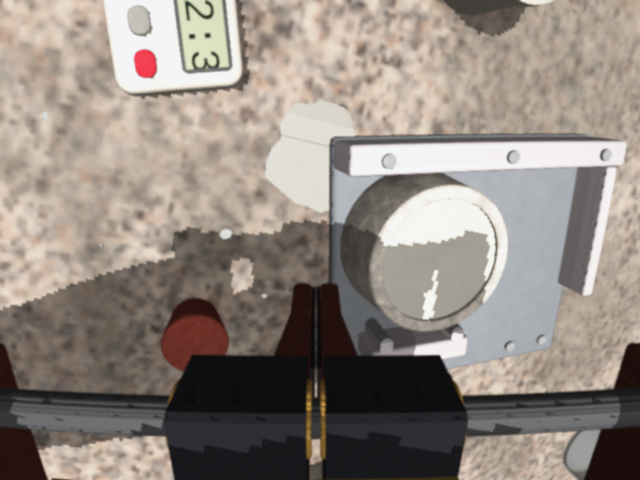

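View pics/s12.png

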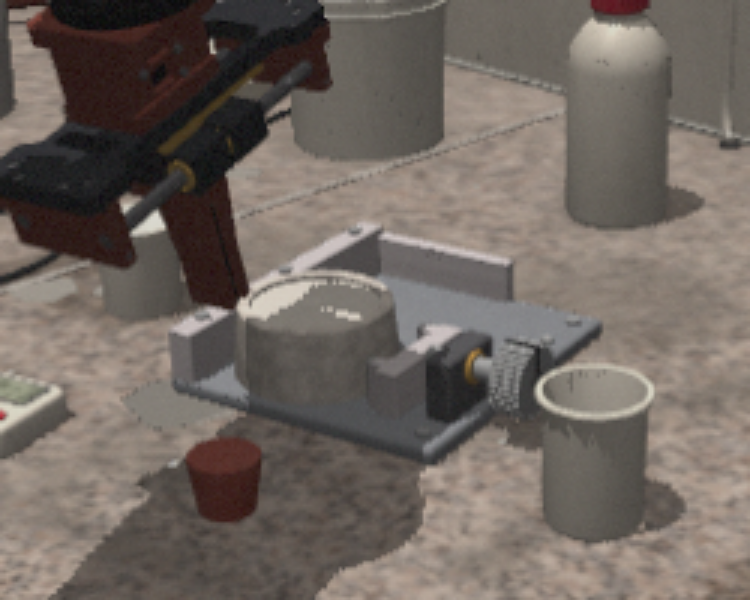

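```bash
python3 -m handwheel '{"slide":[[0,-0.05,0.73],[0,-0.08,0.73],[0,0,0],[0,0,0]],"angular":[[0,0,0],[0,0,0],[0,0,0],[0,0,0]],"gripper":[-1,-1,-1,-1]}' >/dev/null
python3 st.py
python3 - <<'E'
from h import *
print(manip.get_state()["joint_pos"])
E
```

```text
clamp xy mm [-106.7   -1.3] tip z 49.9 F clamp [-0.3  0.3] -0.1 rot [2.881 0.    1.819] t 23.4
[-0.83909763  0.36336306  0.37767338  2.35569536 -0.3366706   0.2031511
  0.0690367 ]
```

```bash
python3 -m handwheel '{"slide":[[0,0,0],[0,0.15,0.7],[0,0.15,0.75],[0,0,0],[0,0,0]],"angular":[[0.23,0,0],[0,0,0],[0,0,0],[0,0,0],[0,0,0]],"gripper":[-1,-1,-1,-1,-1]}' >/dev/null
python3 st.py
python3 - <<'E'
from h import *
print(manip.get_state()["joint_pos"])
E
```

```text
clamp xy mm [-97.5  -1.2] tip z 22.4 F clamp [-0.5  0.2] 0.6 rot [3.001 0.    1.82 ] t 23.9
[-0.76974764  0.45926434  0.337685    2.26252488 -0.37059765  0.32448754
  0.11862981]
```

```bash
python3 -m handwheel '{"slide":[[0,0.248,0.035],[0,0.248,0.035],[0,0.248,0.035],[0,0.248,0.035],[0,0.248,0.035],[0,0.248,0.035]],"angular":[[0,0,0],[0,0,0],[0,0,0],[0,0,0],[0,0,0],[0,0,0]],"gripper":[-1,-1,-1,-1,-1,-1]}' >/dev/null
python3 st.py
python3 - <<'E'
from h import *
cv2.imwrite("pics/w13.png",manip.grab_frame("wrist")[:,:,::-1])
cv2.imwrite("pics/s13.png",cv2.resize(manip.grab_frame("scene")[:,:,::-1][150:350,170:420],None,fx=3,fy=3))
E
```

```text
clamp xy mm [-67.4  -1.1] tip z 21.9 F clamp [-1.5 -0.2] 0.9 rot [ 3.001 -0.     1.82 ] t 24.5
```

View pics/w13.png

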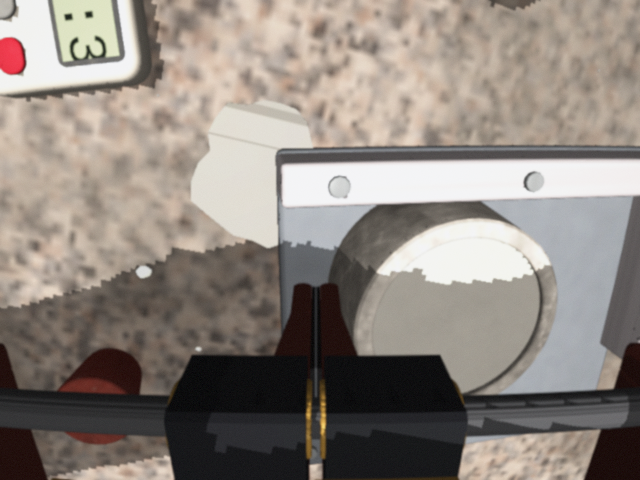

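View pics/s13.png

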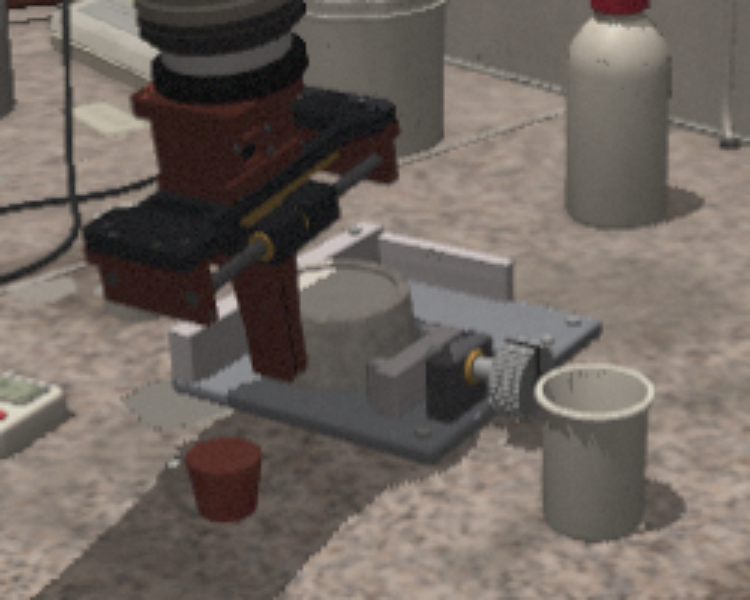

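```bash
python3 -m handwheel '{"slide":[[0,0.248,0.033],[0,0.248,0.033],[0,0.248,0.033],[0,0.248,0.033],[0,0.248,0.033],[0,0.248,0.033],[0,0.248,0.033],[0,0.248,0.033],[0,0.248,0.033],[0,0.248,0.033]],"angular":[[0,0,0],[0,0,0],[0,0,0],[0,0,0],[0,0,0],[0,0,0],[0,0,0],[0,0,0],[0,0,0],[0,0,0]],"gripper":[-1,-1,-1,-1,-1,-1,-1,-1,-1,-1]}' >/dev/null
python3 st.py
python3 -m handwheel '{"slide":[[0,0.1,0.013],[0,0.1,0.013],[0,0.1,0.013]],"angular":[[0,0,0],[0,0,0],[0,0,0]],"gripper":[-1,-1,-1]}' >/dev/null
python3 st.py
```

```text
clamp xy mm [-17.1  -1.2] tip z 22.4 F clamp [-1.3 -0.6] -0.6 rot [ 3.   -0.    1.82] t 25.6
clamp xy mm [-11.4  -1.3] tip z 22.5 F clamp [-1.4 -0.8] 0.3 rot [ 3.   -0.    1.82] t 25.9
```

```bash
for i in 1 2 3; do python3 -m handwheel '{"slide":[[0,0.05,0.006],[0,0.05,0.006]],"angular":[[0,0,0],[0,0,0]],"gripper":[-1,-1]}' >/dev/null
python3 st.py; done
python3 - <<'E'
from h import *
cv2.imwrite("pics/w14.png",manip.grab_frame("wrist")[:,:,::-1])
E
```

```text
clamp xy mm [-9.5 -1.3] tip z 22.5 F clamp [-1.7 -1.2] 0.3 rot [ 3.   -0.    1.82] t 26.1
clamp xy mm [-7.4 -1.2] tip z 22.6 F clamp [-2.  -0.5] -0.3 rot [ 3.   -0.    1.82] t 26.3
clamp xy mm [-5.4 -1.2] tip z 22.6 F clamp [-1.2 -0.1] -0.5 rot [ 3.   -0.    1.82] t 26.5
```

View pics/w14.png

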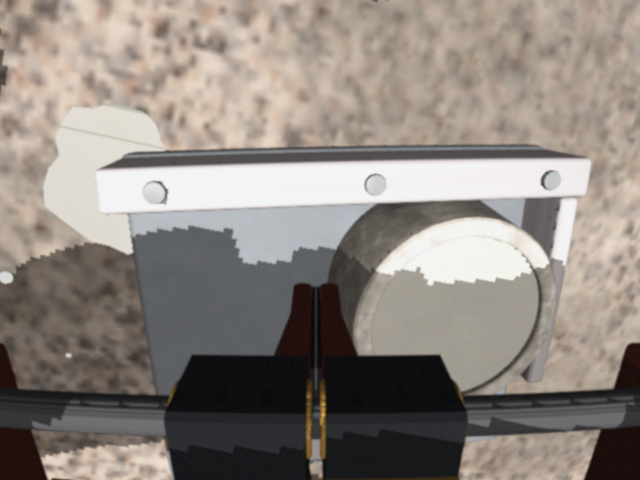

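```bash
for i in 1 2 3; do python3 -m handwheel '{"slide":[[0,0.05,0.006],[0,0,0]],"angular":[[0,0,0],[0,0,0]],"gripper":[-1,-1]}' >/dev/null
python3 st.py; done
```

```text
clamp xy mm [-4.2 -1.2] tip z 22.6 F clamp [-0.6 -0. ] -0.6 rot [ 3.   -0.    1.82] t 26.75
clamp xy mm [-3.3 -1.2] tip z 22.7 F clamp [-1.  -0.2] -0.4 rot [ 3.   -0.    1.82] t 26.95
clamp xy mm [-2.8 -1.2] tip z 22.6 F clamp [-3.7  0.1] 1.3 rot [ 3.001 -0.     1.82 ] t 27.15
```

Contact is building; one more step to confirm, then back off.

```bash
python3 -m handwheel '{"slide":[[0,0.05,0.006],[0,0,0]],"angular":[[0,0,0],[0,0,0]],"gripper":[-1,-1]}' >/dev/null
python3 st.py
python3 -m handwheel '{"slide":[[0,-0.1,0],[0,-0.25,-0.02],[0,-0.5,-0.05],[0,-0.6,-0.05],[0,0,-0.8],[0,0,-1],[0,0,-1],[0,0,-1],[0,0,0],[0,0,0]],"angular":[[0,0,0],[0,0,0],[0,0,0],[0,0,0],[0,0,0],[0,0,0],[0,0,0],[0,0,0],[0,0,0],[0,0,0]],"gripper":[-1,-1,-1,-1,-1,-1,-1,-1,-1,-1]}' >/dev/null
python3 st.py
python3 - <<'E'
from h import *
cv2.imwrite("pics/w15.png",manip.grab_frame("wrist")[:,:,::-1])
cv2.imwrite("pics/t15.png",cv2.resize(manip.grab_frame("top")[:,:,::-1][160:360,170:430],None,fx=3,fy=3,interpolation=cv2.INTER_CUBIC))
cv2.imwrite("pics/s15.png",cv2.resize(manip.grab_frame("scene")[:,:,::-1][150:350,170:420],None,fx=3,fy=3))
E
```

```text
clamp xy mm [-2.7 -1.3] tip z 22.4 F clamp [-6.3  0.1] 3.6 rot [ 3.003 -0.     1.82 ] t 27.35
clamp xy mm [-41.6  -0.8] tip z 96.2 F clamp [ 0.7 -0.4] -0.4 rot [ 3.00e+00 -1.00e-03  1.82e+00] t 28.35
```

View pics/w15.png

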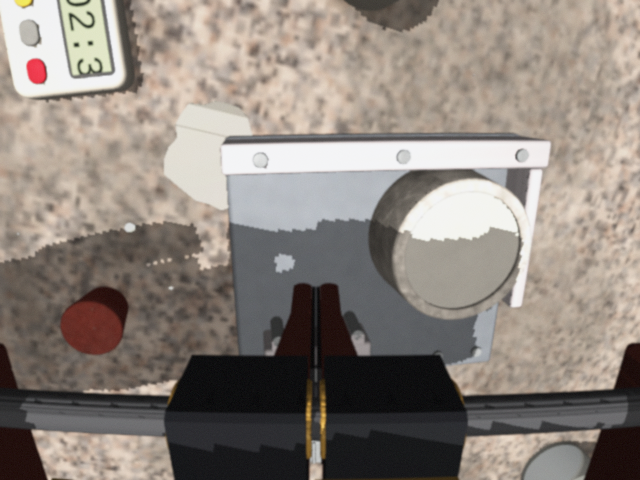

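View pics/t15.png

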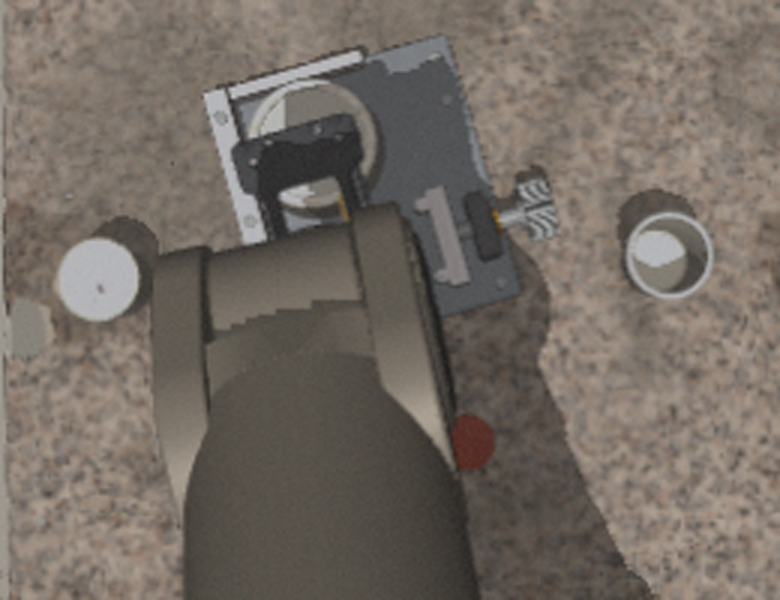

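View pics/s15.png

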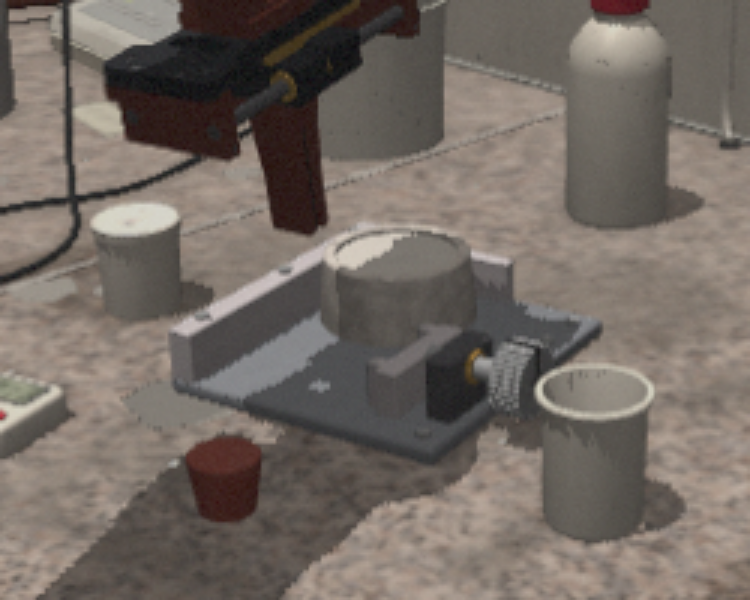

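Run:
```python
from h import *
s=manip.get_state();y=.2515;R=np.array([[np.cos(y),-np.sin(y)],[np.sin(y),np.cos(y)]])
for n,p,z in [("mould c",(462,247),.05),("mould right",(529,243),.05),("left",(396,252),.05),("topedge",(455,179),.05),("stop top inner",(527,250),.035),("stop near end inner",(512,305),.035)]:
    print(n,(R.T@(onz("wrist",p,z,s)[:2]-[.5531,.1879])*1000).round(1))
f=lambda c,r:(170+(c+.5)/3-.5,160+(r+.5)/3-.5)
for n,p,z in [("mould top cam",(315,147),.05),("wheel",(538,207),.054),("pot",(98,279),.057),("beaker",(670,255),.068)]:
    w=onz("top",f(*p),z);print(n,w.round(4),(R.T@(w[:2]-[.5531,.1879])*1000).round(1))
print([ ((proj("wrist",np.append(R@np.array(c)+[.5531,.1879],.05),s))).round(0) for c in [(.0955,0),(.0045,0),(.05,.0455),(.05,-.0455)]])
```

```text
mould c [47.9  5.1]
mould right [89.6  5.3]
left [10.   4.3]
topedge [39.9 43.1]
stop top inner [100.1  -4.9]
stop near end inner [ 95.8 -42.2]
mould top cam [0.5995 0.1998 0.05  ] [47.9 -0.1]
wheel [0.5558 0.0584 0.054 ] [ -29.6 -126.1]
pot [0.5184 0.3398 0.057 ] [  4.2 155.8]
beaker [ 0.5218 -0.0221  0.068 ] [ -82.5 -195.6]
[array([537., 251.]), array([386., 260.]), array([473., 174.]), array([456., 328.])]
```

```bash
python3 -m handwheel '{"slide":[[0,0,-1],[0,0,-1],[0,0,-1],[0,0,-1],[-0.6,0.4,-1],[-0.6,0.4,-1],[-0.6,0.4,0],[-0.6,0.4,0],[0,0,0],[0,0,0]],"angular":[[0,0,0],[0.27,0,0],[0,0,0],[0,0,0],[0,0,0],[0,0,0],[0,0,0],[0,0,0],[0,0,0],[0,0,0]],"gripper":[-1,-1,-1,-1,-1,-1,-1,-1,-1,-1]}' >/dev/null
python3 st.py
python3 - <<'E'
from h import *
im=manip.grab_frame("wrist")[:,:,::-1]
cv2.imwrite("pics/w16.png",cv2.resize(im[40:290,200:500],None,fx=2.6,fy=2.35,interpolation=cv2.INTER_CUBIC))
E
```

```text
clamp xy mm [-15.7 -49.3] tip z 214.2 F clamp [0.1 0.2] 0.7 rot [3.14  0.    1.819] t 29.5
```

View pics/w16.png

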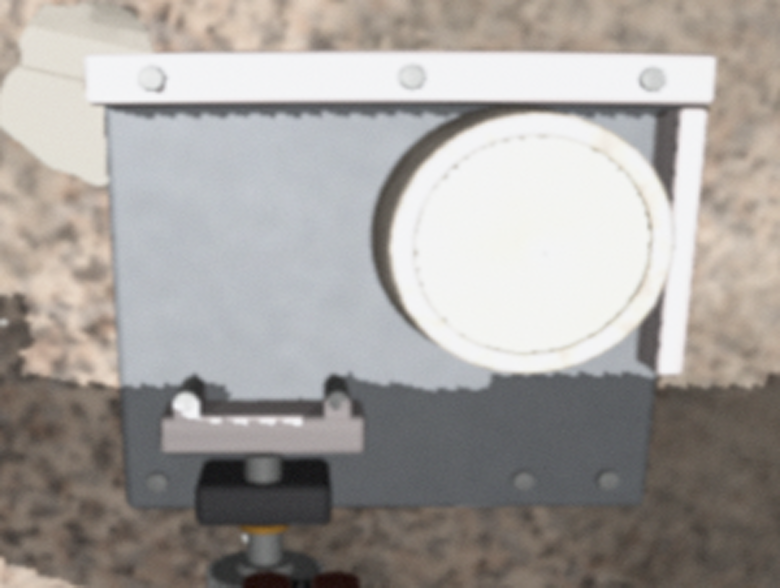

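Run:
```python
from h import *
s=manip.get_state();y=.2515;R=np.array([[np.cos(y),-np.sin(y)],[np.sin(y),np.cos(y)]])
f=lambda c,r:(200+(c+.5)/2.6-.5,40+(r+.5)/2.35-.5)
for n,p,z in [("mould c",(531,241),.05),("right",(674,241),.05),("left",(388,241),.05),("stop inner near",(656,374),.035),("stop inner far",(680,112),.035),("bedNR",(128,507),.01),("bedFR",(643,503),.01),("gInN",(87,103),.039),("gInF",(713,103),.039)]:
    print(n,(R.T@(onz("wrist",f(*p),z,s)[:2]-[.5531,.1879])*1000).round(1))
```

```text
mould c [50.2  3.8]
right [92.5  4.2]
left [8.4 3.6]
stop inner near [ 96.1 -43.5]
stop inner far [95.9 44.9]
bedNR [ -78.  -102.4]
bedFR [ 104.7 -101.3]
gInN [-79.  47.]
gInF [104.3  47.8]
```

```bash
python3 -c "
from rig import manip
print(manip.sign_off())"; python3 st.py
```

```text
the job is handed in; nothing more can be done
None
the job is handed in; nothing more can be done
```

I loosened the thumbwheel with 11 shut-fingertip strokes, pushed the mould along the guide bar to the stop bar, backed the arm clear and handed the job in at about 29.5 s. Nothing was gripped or lifted. `sign_off` gave no verdict.

**Wheel:** After the last stroke the index line read about 12.45 rad, against a target of 12.57 and a band of 11.3 to 13.8. The top camera puts the wheel about 9 mm further out than when tight. Two turns should be 10 mm.

**Mould:** During the push the force rose to 6 N and the finger stopped advancing, which fits the mould being against the stop bar. The final wrist view puts its centre at clamp x = 50 mm and y about 2–4 mm, flat on the bed.

**Check that disagreed:** Two earlier looks, from the tilted wrist camera and the top camera, read x about 48 mm. That is within camera error and above the 45 mm limit.

**Bystanders:** In the top camera the pot and beaker read at their starting positions. The stopper and timer looked unmoved in the pictures, but I didn't measure them. The arm was well above everything at the end, with contact force near zero.

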